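# Set a soft-close adjuster: to the stop, then four clicks back

### The job

Set the soft-close unit of the sliding door: turn its adjuster knob clockwise (seen from above) until it gently meets its stop, without forcing it, then turn it back exactly four clicks and let go so that it rests in that click. Leave the spanner, the furniture foot and the bit holder where they are.

Things in the scene. Friction and masses are not known exactly. Their poses are not given: they have to be found in the camera images.
- unit: Soft-close unit, screwed down: steel plate 220 x 80 x 4 mm, grey housing 150 x 66 mm on it (top 46 mm above the table), damper rod to 122 mm along +x. Origin: under the plate's centre, on the knob's axis; z up. The cartridge inside, with stop and clicks, sits at any angle in the housing and the knob starts 2 to 4 clicks from the stop, so the stop cannot be seen, only felt.
- knob_grip (a point): Grip point of the knob, on its vertical axis 73 mm above the table; turns with the knob. White bar 46 mm long, 14 thick, 30 tall (top at 83 mm) on a black disc of 54 mm diameter (top at 53 mm). x along the bar, y across it (pinch this way), z up. Clockwise from above (falling yaw) goes to the stop.
- knob_top (a point): Centre of the top of the knob's bar, axes as knob_grip. 12 clicks a turn (0.524 rad each), 9 in all. A sprung ball pulls the knob into each click and holds it there; leaving one takes 0.1 to 0.16 N m, half-way to the next it snaps over: that is one click. Click 0 lies at the stop (the knob goes 0.03 rad beyond it before it is blocked).
- needle (a joint): Hidden needle valve inside the housing, driven by the knob: m of lift, 0 in click 0 at the stop, 0.00005 m (0.05 mm) more for each click back. Far too fine to be read from a measurement with 1 mm of noise.
- mount (a joint): Twist (rad) of the rubber seat that carries the knob and its stop; 0 unloaded, negative when the knob is turned clockwise; 2.5 N m per rad. Clicks twist it up to 0.06 each way. Press on the stop with 0.2 to 0.4 N m (twist 0.08 to 0.16); beyond 0.5 N m (0.2), either way, the adjuster is damaged.
- spanner: Silver adjustable spanner, 165 mm long, 10 mm thick, lying flat beside the unit. Origin on the table near its middle. Bystander.
- foot: White nylon furniture foot, a disc of 42 mm diameter and 16 mm height with a steel stud of 8 mm pointing up to 44 mm. Origin: centre of its underside. Bystander.
- bit_holder: Blue silicone bit holder 90 x 32 x 22 mm with five steel bits standing in it up to 36 mm. Origin: centre of its underside. Bystander.
There are look-alikes about, which are no part of the job. Several things have the shape of the unit; the one meant has the colours described above.

How it is judged:
By the outcome, as a careful person would: the job done as asked, in the order asked, and still so for the second after the job is handed in, with the robot touching nothing.
It also fails if it takes over 67 s, if anything falls off the work surface, if the arm or the gripper's body presses on something with over 40 N, if the wrist force passes 120 N, or if a joint passes its speed limit or range.

### The arm

A 7-joint arm with a two-finger parallel gripper is mounted at the origin on the work surface. World frame = base frame: x ahead of the robot, y to its left, z up, the work surface at z = 0. Lengths are in mm, angles in rad, forces in N, time in s.
With the tool pointing down it reaches from about 400 to 875 mm from the base axis. Payload 4.4 kg.
Tool frame: the origin (TCP) lies between the finger pads; the fingertips stand 22 mm ahead of it and the grasp point (between the pads) lies 3 mm ahead of it (arm.finger_overhang is the distance from the TCP to the fingertips, in mm); y points along the fingers, x is the direction in which the jaws open and shut, and the axes are right-handed (so a half turn about y gives the same grasp; the last joint's range is limited). The gripper opens to 85 mm and grips with 20 to 120 N. Pads are 22 mm wide; open, the fingers measure 114 mm over their backs; the gripper's body (76 mm by 85 mm) begins 54 mm behind the grasp point. The pads swing forward as they close: fully open they stand 13 mm farther back than shut.
Start: joints at [-1.352, 0.628, 0.038, 1.517, -0.027, 0.996, -0.02], TCP at [182.603, 623.838, 224.913] pointing down, gripper open.
Joint ranges: [-3.06, 3.06], [-0.37, 2.12], [-1.25, 1.32], [0.18, 2.47], [-1.1, 4.24], [0.23, 1.98], [-2.94, 2.94]. Speed limits (rad/s): [2.57, 2.57, 3.14, 3.14, 3.14, 3.14, 3.14].

### API

Orientations are given as a unit quaternion [x, y, z, w].
In Python, from workcell import arm gives the robot as it stands.
- The arm moves only by the shell command python3 -m handwheel 'ROWS' [FORCE]. ROWS is JSON, one flat list of numbers, 7 for each row, row after row: the opening, from -1 (shut) to 1 (fully open), then the shift along the tool's x, y, z scaled (see below), then the turn, a rotation vector about the tool's x, y, z scaled (see below). A call has 1 to 10 rows; each row shifts and turns the pose as measured when the row begins, along the tool's axes as they then stand; what a row does not reach is not made up. The controller multiplies each number of a shift by 40 mm and each number of a turn by 1.5 rad. A row lasts 1/8 s, in which the tool goes at most 62.5 mm and 10.7 degrees, less where a joint would pass 70% of its speed; a pose out of reach is approached as far as the arm can. A call with a number of a shift or a turn outside -1 to 1 is refused whole. A call with a gripper value outside its range is refused whole. The fingers move at their own pace and stop on an object; FORCE is the grip in N (left out, the last holds). Time passes only in rows, so rows that do not move let the fingers close. It gives the time, the measured TCP pose, the force and the opening at its end, in the units of the state.
- arm.read_state(): the state, without advancing time (a new reading comes with each control period).
- arm.capture(name): name is "scene" or "top"; returns (picture, depth): 384x512x3 uint8, red, green, blue; 384x512 float32, mm along the optical axis (not along the pixel's ray), 0 where there is no reading.
- arm.camera_info(name): a dict with "K" (3x3 intrinsics, pixels), "R" (3x3) and "t" (3): a world point X has camera coordinates R X + t. Camera axes: x right, y down, z forward; pixel columns grow to the right and rows downward; lengths in mm; the calibration is good to about 2 mm. A picture is of the moment at which its call begins. camera_info takes no time and is no camera call.
- arm.hand_in(): hands the job in, once; it reports no verdict.
The state is a dict: "clock": time; "joint_pos": joint angles; "qd": joint speeds; "joint_efforts": joint torques, N m; "position": TCP position; "tool_rot": TCP orientation; "ft_force": force on the tool from outside, world axes, zero at the start; "torque": the same for the moment, N m; "gripper_width": finger opening in mm.
Only numpy, scipy, OpenCV 4.12 (cv2) and the standard library are available. Lean on these libraries where they do the work, as an engineer would, in place of code of your own. Each camera call takes 0.05 s, during which the arm holds its last target.

## Working session

There is one attempt and no reset: what is moved stays moved. The work goes in short steps, Python scripts to look and compute and a shell command to move; the robot and the scene stay as the last step left them, time stands still between calls to the robot, and variables do not carry over. Pictures are saved under pics/ and viewed, and the job is handed in when it is done.

```bash
ls; mkdir -p pics; python3 - <<'E'
from workcell import arm
import cv2,numpy as np
print(arm.read_state())
for n in("scene","top"):
    p,d=arm.capture(n); cv2.imwrite(f"pics/{n}0.png",p[:,:,::-1]); np.save(f"pics/{n}0.npy",d); np.save(f"pics/{n}0rgb.npy",p)
    i=arm.camera_info(n); print(n,i)
E
```

```text
pics
{'clock': 0.0, 'joint_pos': array([-1.35179276,  0.6293632 ,  0.03848216,  1.5183797 , -0.0270346 ,
        0.99629881, -0.01996841]), 'qd': array([-0.00041058,  0.00109346,  0.00144477, -0.00100849, -0.00071656,
        0.00081084, -0.00125822]), 'joint_efforts': array([-1.84781607e-04, -5.63406944e+01,  1.22622807e+00, -1.93447387e+01,
        1.09674680e-02,  1.05470579e-02, -3.89561706e-06]), 'position': array([182.43400994, 623.20027609, 223.97502648]), 'tool_rot': array([ 0.56631859,  0.42343107, -0.42451419, -0.56548836]), 'ft_force': array([ 0.27337984, -0.64270289,  0.13616433]), 'torque': array([0.02469418, 0.00690414, 0.01782112]), 'gripper_width': 85.57660183416777}
scene {'K': array([[450.71238398,   0.        , 265.41965496],
       [  0.        , 450.71238398, 188.88147771],
       [  0.        ,   0.        ,   1.        ]]), 'R': array([[-0.46205003,  0.88679297, -0.01039247],
       [ 0.74116838,  0.37968645, -0.55363132],
       [-0.48701048, -0.26350794, -0.83269704]]), 't': array([ 199.08690987, -364.77394848, 1325.8870492 ])}
top {'K': array([[370.51537937,   0.        , 259.93387044],
       [  0.        , 370.51537937, 196.54630262],
       [  0.        ,   0.        ,   1.        ]]), 'R': array([[ 0.02687358, -0.99897184,  0.03651124],
       [-0.99548871, -0.03006889, -0.08998943],
       [ 0.09099476, -0.03392819, -0.99527324]]), 't': array([ 13.94788476, 522.67892287, 976.84564931])}
```

View pics/scene0.png

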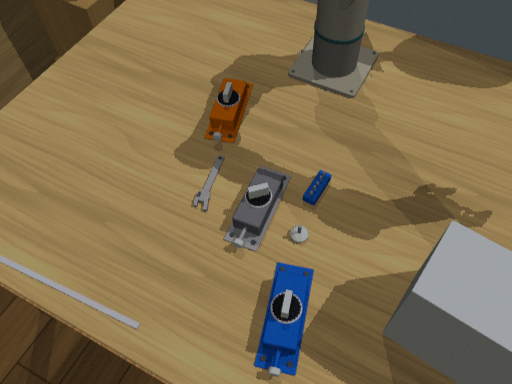

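View pics/top0.png

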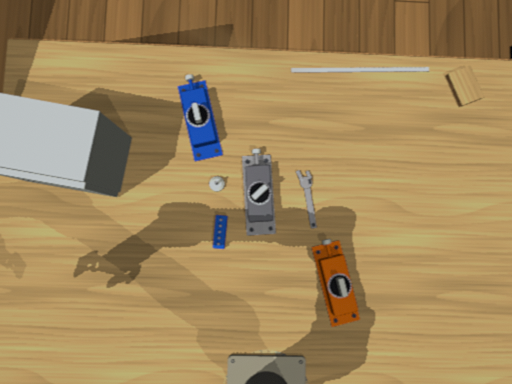

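```bash
python3 - <<'E'
from scipy.spatial.transform import Rotation as R
from workcell import arm
print(R.from_quat(arm.read_state()['tool_rot']).as_matrix().round(3), arm.finger_overhang)
E
```

```text
[[ 0.281 -0.    -0.96 ]
 [ 0.96  -0.002  0.281]
 [-0.002 -1.    -0.   ]] 22.0
```

The candidates are the grey unit (scene 258,195; top 260,192), the orange look-alike (scene 228,98; top 340,286) and the blue look-alike (scene 287,307; top 198,115). The grey housing on a steel plate with a white bar matches the description, so I'm choosing that one. Next I'll crop in on it and measure.

```bash
cat > h.py <<'E'
import numpy as np,cv2
from workcell import arm
def ray(n,u,v,z):
    i=arm.camera_info(n);K,R,t=i['K'],i['R'],i['t']
    d=R.T@np.linalg.solve(K,[u,v,1.]);c=-R.T@t
    return c+d*(z-c[2])/d[2]
def cloud(n,d):
    i=arm.camera_info(n);K,R,t=i['K'],i['R'],i['t']
    v,u=np.mgrid[:384,:512]
    P=np.stack([(u-K[0,2])/K[0,0]*d,(v-K[1,2])/K[1,1]*d,d],-1)-t
    return P@R
E
python3 - <<'E'
from h import *
for n,(u0,v0) in (("scene",(258,195)),("top",(260,192))):
    p=np.load(f"pics/{n}0rgb.npy");d=np.load(f"pics/{n}0.npy");X=cloud(n,d)
    m=(p.min(2)>150)
    mm=np.zeros_like(m);mm[v0-18:v0+18,u0-18:u0+18]=1
    m&=mm
    _,lab,st,ce=cv2.connectedComponentsWithStats(m.astype('uint8'))
    k=1+np.argmax(st[1:,4]);mk=lab==k
    print(n,st[k],ce[k],'z',np.percentile(X[mk][:,2],[5,50,95]))
    top=mk&(X[...,2]>76)
    vs,us=np.nonzero(mk if n=="top" else mk)
    Q=np.array([ray(n,a,b,83) for a,b in zip(us,vs)])[:,:2]
    r=cv2.minAreaRect(Q.astype('float32'));print('rect',r)
    c=Q.mean(0);w,V=np.linalg.eigh(np.cov((Q-c).T));print('c',c,'yaw',np.degrees(np.arctan2(V[1,1],V[0,1])),np.sqrt(w*12))
    # unit grey plate / housing
    g=(X[...,2]>38)&(X[...,2]<60)&(abs(X[...,0]-c[0])<140)&(abs(X[...,1]-c[1])<60)
    G=X[g][:,:2].astype('float32');print('housing',cv2.minAreaRect(G),np.median(X[g][:,2]))
    cv2.imwrite(f"pics/{n}crop.png",cv2.resize(p[v0-55:v0+55,u0-55:u0+55,::-1],None,fx=5,fy=5,interpolation=cv2.INTER_CUBIC))
    hi=(X[...,2]>100)&(d>0)
    print('high box',[np.percentile(X[hi][:,j],[0,2,50,98,100]).round() for j in range(3)])
E
```

```text
scene [248 183  20   8  73] [257.78082192 186.93150685] z [80.59704952 83.15678432 84.67794819]
rect ((530.807373046875, 33.77191925048828), (10.159259796142578, 42.12793731689453), 43.90970230102539)
c [530.86116672  34.18405491] yaw 133.73526047814772 [10.06407356 42.50690615]
housing ((549.2869873046875, 35.028289794921875), (193.0653839111328, 66.9308090209961), 5.2788238525390625) 46.247227737051965
high box [array([-32.,  27., 641., 703., 708.]), array([-66., -29., 455., 560., 587.]), array([100., 107., 229., 233., 265.])]
top [252 185  15  14  84] [259.21428571 191.38095238] z [79.33564999 82.34738593 85.05825501]
rect ((529.8384399414062, 32.80085754394531), (11.967986106872559, 43.67135238647461), 43.01997375488281)
c [529.73877719  33.06540384] yaw 133.21305793753928 [12.20887157 44.81130639]
housing ((530.5590209960938, 33.79753112792969), (150.25828552246094, 66.08361053466797), 5.268845558166504) 45.98807185799118
high box [array([511., 520., 606., 694., 710.]), array([388., 391., 475., 589., 656.]), array([100., 114., 229., 232., 235.])]
```

```bash
python3 -c "
import cv2,numpy as np
cv2.imwrite('pics/both.png',np.hstack([cv2.resize(cv2.imread(f'pics/{n}crop.png'),(400,400)) for n in('scene','top')]))"
```

```text
(no output)
```

View pics/both.png

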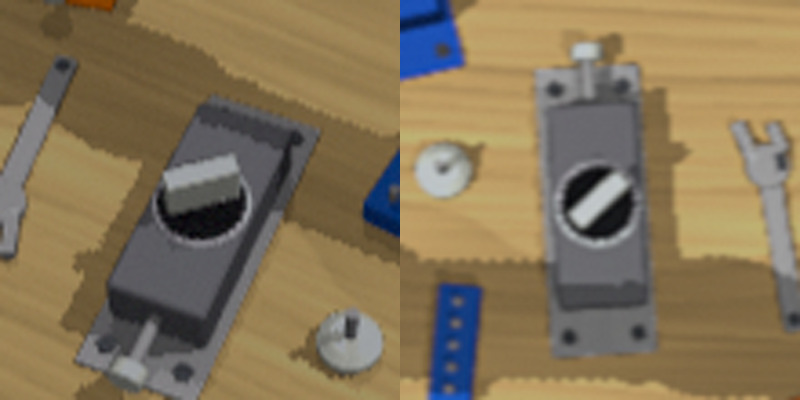

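The crops confirm it: grey housing, steel plate, black disc and white bar. The scene and top cameras agree on the knob axis at about (530, 33.5) with the bar's yaw at about 133.5°, and the housing centre matches too. The box (x>511, y>388) stays 160 mm clear of the straight path.

```bash
python3 -m handwheel '[1,-0.58,0,-0.62,0,0,0, 1,-0.58,0,-0.62,0,0,0, 1,-0.58,0,-0.62,0,0,0, 1,-0.58,0,-0.62,0,0,0, 1,-0.58,0,-0.62,0,0,0, 1,-0.58,0,-0.62,0,0,0, 1,-0.58,0,-0.62,0,0,0, 1,-0.58,0,-0.62,0,0,0]' 30
cat > st.py <<'E'
from h import *
from scipy.spatial.transform import Rotation as Ro
import sys
s=arm.read_state();M=Ro.from_quat(s['tool_rot']).as_matrix()
yaw=np.degrees(np.arctan2(M[1,0],M[0,0]))
z=float(sys.argv[1]) if len(sys.argv)>1 else 80
e=M.T@(np.array([530.3,33.6,z])-s['position'])
print('t',s['clock'],'p',s['position'].round(1),'yaw',yaw.round(2),'ydir',M[:,1].round(3),'to go tool',e.round(1),e.round(1)/40,'f',s['ft_force'].round(2),'tq',s['torque'].round(3),'w',round(s['gripper_width'],1),'q7',s['joint_pos'][6].round(2))
E
python3 st.py 140
```

```text
clock: 1.1
position: [321.7, 383.0, 220.9]
tool_rot: [0.566, 0.423, -0.428, -0.564]
ft_force: [0.1, 0.6, -0.0]
gripper_width: 85.3
t 1.1 p [321.7 383.  220.9] yaw 74.03 ydir [-0.004 -0.006 -1.   ] to go tool [-277.9   82.2 -296.9] [-6.9475  2.055  -7.4225] f [ 0.11  0.59 -0.  ] tq [0.028 0.019 0.042] w 85.3 q7 0.39
```

```bash
python3 -m handwheel '[1,-0.63,0,-0.67,0,0,0, 1,-0.63,0,-0.67,0,0,0, 1,-0.63,0,-0.67,0,0,0, 1,-0.63,0,-0.67,0,0,0, 1,-0.63,0,-0.67,0,0,0, 1,-0.63,0,-0.67,0,0,0, 1,-0.63,0,-0.67,0,0,0, 1,-0.63,0,-0.67,0,0,0, 1,-0.63,0,-0.67,0,0,0, 1,-0.5,0,-0.6,0,0,0]'
python3 st.py 140
```

```text
clock: 2.35
position: [512.3, 60.8, 220.1]
tool_rot: [0.565, 0.422, -0.43, -0.564]
ft_force: [0.4, 0.5, 0.1]
gripper_width: 85.5
t 2.35 p [512.3  60.8 220.1] yaw 74.05 ydir [-0.008 -0.008 -1.   ] to go tool [-20.4  80.2 -25.3] [-0.51    2.005  -0.6325] f [0.44 0.45 0.11] tq [ 0.013 -0.03   0.005] w 85.5 q7 1.16
```

```bash
python3 -m handwheel '[1,0,0,0,0,0.09,0, 1,0,0,0,0,0.09,0, 1,0,0,0,0,0.09,0, 1,0,0,0,0,0.08,0]'
python3 st.py 140
```

```text
clock: 2.85
position: [512.7, 56.4, 218.8]
tool_rot: [0.661, 0.252, -0.262, -0.657]
ft_force: [0.1, 0.7, -1.1]
gripper_width: 85.2
t 2.85 p [512.7  56.4 218.8] yaw 42.6 ydir [-0.01 -0.01 -1.  ] to go tool [ -1.4  78.8 -28.7] [-0.035   1.97   -0.7175] f [ 0.05  0.69 -1.11] tq [-0.066 -0.034 -0.034] w 85.2 q7 0.72
```

```bash
python3 -m handwheel '[1,0,0.5,-0.36,0,-0.01,-0.009, 1,-0.03,0.5,-0.36,0,0,0, 1,0,0.6,0,0,0,0, 1,0,0.4,0,0,0,0, 1,0,0,0,0,0,0]'
python3 st.py 80
```

```text
clock: 3.48
position: [531.1, 34.1, 135.6]
tool_rot: [0.657, 0.261, -0.263, -0.657]
ft_force: [-0.0, -0.4, 0.3]
gripper_width: 85.1
t 3.475 p [531.1  34.1 135.6] yaw 43.48 ydir [-0.002 -0.001 -1.   ] to go tool [-0.8 55.6  0.1] [-0.02    1.39    0.0025] f [-0.02 -0.4   0.29] tq [-0.004  0.022 -0.009] w 85.1 q7 0.82
```

```bash
python3 -m handwheel '[1,-0.02,0.5,0,0,0,0, 1,0,0.5,0,0,0,0, 1,0,0.35,0,0,0,0, 1,0,0,0,0,0,0]'
python3 st.py 80
python3 - <<'E'
from h import *
p,d=arm.capture("scene");cv2.imwrite("pics/s1.png",cv2.resize(p[110:260,170:340,::-1],None,fx=4,fy=4,interpolation=cv2.INTER_CUBIC)[:600])
E
```

```text
clock: 3.98
position: [532.2, 33.9, 82.4]
tool_rot: [0.657, 0.263, -0.261, -0.656]
ft_force: [-0.1, 0.2, 0.3]
gripper_width: 85.6
t 3.975 p [532.2  33.9  82.4] yaw 43.51 ydir [ 0.002 -0.    -1.   ] to go tool [-1.7  2.4  1.1] [-0.0425  0.06    0.0275] f [-0.09  0.19  0.32] tq [-0.015  0.016 -0.052] w 85.6 q7 0.85
```

View pics/s1.png

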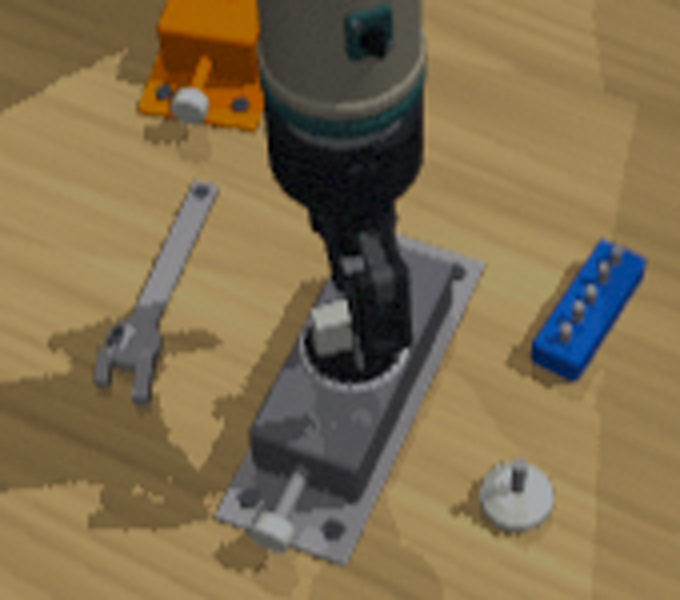

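The fingers straddle the bar at crop (355,320), clear of the bystanders. Closing.

```bash
python3 -m handwheel '[1,-0.04,0.03,0.03,0,0,0, -1,0,0,0,0,0,0, -1,0,0,0,0,0,0, -1,0,0,0,0,0,0, -1,0,0,0,0,0,0, -1,0,0,0,0,0,0, -1,0,0,0,0,0,0]' 40
python3 st.py 80
```

```text
clock: 4.9
position: [532.2, 33.9, 83.8]
tool_rot: [0.658, 0.264, -0.26, -0.656]
ft_force: [0.8, 0.4, -0.9]
gripper_width: -0.1
t 4.9 p [532.2  33.9  83.8] yaw 43.51 ydir [ 0.007  0.    -1.   ] to go tool [-1.5  3.8  1.1] [-0.0375  0.095   0.0275] f [ 0.79  0.38 -0.91] tq [-0.054  0.039 -0.005] w -0.1 q7 0.85
```

```bash
python3 -m handwheel '[-1,0,0,0,0,0,0, -1,0,0,0,0,0,0, -1,0,0,0,0,0,0]'
python3 st.py 80
```

```text
clock: 5.28
position: [532.1, 33.8, 83.7]
tool_rot: [0.658, 0.264, -0.26, -0.656]
ft_force: [0.4, 0.2, -1.2]
gripper_width: 0.1
t 5.275 p [532.1  33.8  83.7] yaw 43.51 ydir [ 0.007  0.    -1.   ] to go tool [-1.5  3.7  1.1] [-0.0375  0.0925  0.0275] f [ 0.44  0.24 -1.19] tq [ 0.003 -0.034  0.008] w 0.1 q7 0.85
```

The opening reads 0, so they closed on nothing. I'll look.

```bash
python3 - <<'E'
from h import *
p,d=arm.capture("scene");q,d2=arm.capture("top")
a=cv2.resize(p[140:240,200:300,::-1],(400,400),interpolation=cv2.INTER_CUBIC);b=cv2.resize(q[140:240,210:310,::-1],(400,400),interpolation=cv2.INTER_CUBIC)
cv2.imwrite("pics/s2.png",np.hstack([a,b]))
E
```

```text
(no output)
```

View pics/s2.png

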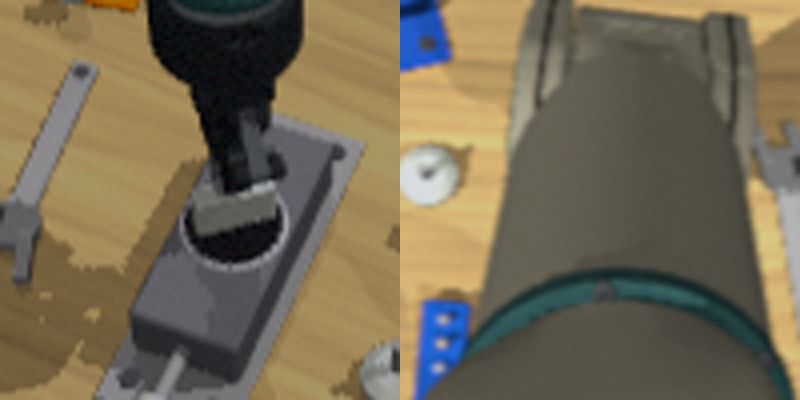

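```bash
python3 - <<'E'
from h import *
p,d=arm.capture("scene");X=cloud("scene",d)
np.set_printoptions(linewidth=220,suppress=True)
print("gray/z at cols 246..274 rows 170..204")
for v in range(172,204,2):
    print(v,' '.join(f"{p[v,u].mean():.0f}:{X[v,u,0]:.0f},{X[v,u,1]:.0f},{X[v,u,2]:.0f}" for u in range(248,274,3)))
b=(p.min(2)>140);mm=np.zeros_like(b);mm[178:206,240:276]=1;b&=mm
vs,us=np.nonzero(b)
print(len(vs),X[b].mean(0),np.percentile(X[b][:,2],[5,95]))
i=arm.camera_info("scene");print(-i['R'].T@i['t'])
cv2.imwrite("pics/s3.png",cv2.resize(p[155:215,225:295,::-1],None,fx=8,fy=8,interpolation=cv2.INTER_CUBIC))
E
```

```text
gray/z at cols 246..274 rows 170..204
172 127:456,-35,2 16:555,34,168 15:547,36,160 14:567,55,196 51:564,60,196 67:562,65,197 52:530,55,151 100:459,25,44 121:457,31,45
174 127:459,-34,-1 34:554,33,160 13:549,37,156 12:543,40,151 41:564,59,189 72:564,66,193 97:468,21,45 97:467,29,49 99:464,35,49
176 133:466,-30,1 108:461,-24,-2 12:549,37,148 14:543,41,144 30:562,58,179 76:565,67,189 87:555,68,177 98:469,30,44 98:467,37,46
178 127:470,-28,-1 124:466,-22,-2 13:548,36,139 31:567,55,177 41:566,61,180 74:568,68,186 67:565,73,186 72:560,78,183 98:470,38,42
180 92:474,-26,-3 76:498,-2,44 21:542,32,123 34:572,57,177 33:572,64,183 78:572,70,186 67:568,75,185 34:565,80,184 99:477,42,46
182 89:481,-21,1 90:503,1,44 45:559,42,145 6:572,56,170 33:577,66,183 76:574,72,183 74:571,76,182 29:568,81,181 99:482,44,45
184 90:485,-19,-1 97:509,4,45 57:542,31,106 15:571,56,162 34:580,68,181 61:580,74,185 50:573,77,178 48:570,82,178 101:490,48,50
186 74:517,0,45 116:534,19,81 66:541,31,98 9:544,40,108 15:583,69,179 127:523,43,82 152:521,49,83 98:496,44,47 100:493,50,48
188 106:541,15,78 107:540,22,83 80:541
[... 356 characters left out ...]
47,26,71 94:541,30,66 92:537,35,64 91:531,39,59 92:527,44,56 70:522,50,54 21:519,56,53 111:513,60,48
196 43:544,16,52 89:546,25,60 90:542,30,58 84:538,35,57 57:533,40,54 19:530,46,54 17:526,51,51 28:524,58,54 115:517,62,46
198 22:550,19,54 64:547,25,54 34:543,30,52 12:539,36,50 19:538,43,54 20:535,49,54 12:531,54,52 60:528,61,53 90:522,65,48
200 19:554,21,52 15:550,26,51 14:548,33,53 12:546,39,55 16:542,45,53 21:539,51,52 10:537,57,55 95:531,62,49 65:525,66,44
202 88:557,23,50 12:556,30,53 11:552,35,52 17:549,41,51 14:547,47,52 17:544,54,54 41:538,58,49 139:533,63,44 52:523,65,32
19 [523.12272595  54.84976311  64.59690227] [47.06878145 84.3187436 ]
[1008.06791082  311.33261784  904.18094795]
```

View pics/s3.png

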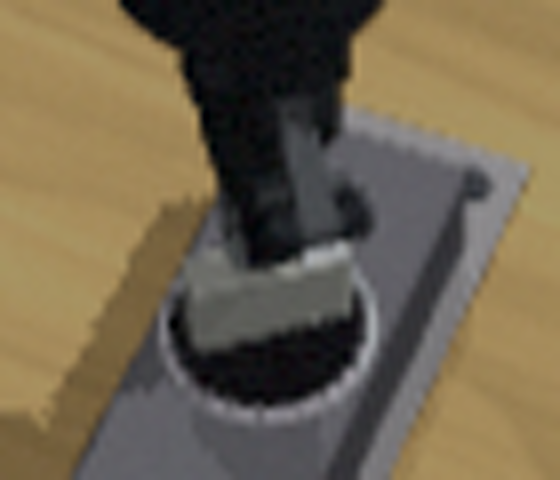

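```bash
python3 - <<'E'
from h import *
for n in("scene",):
    i=arm.camera_info(n);K,R,t=i['K'],i['R'],i['t']
    for off in (0,43,-43):
        for z in (60,73,83,95):
            c=R@np.array([532+.725*off,34+.69*off,z])+t; c=K@c; print(off,z,(c[:2]/c[2]).round(1))
s=arm.read_state();print(s['position'],s['joint_pos'].round(3),s['joint_efforts'].round(2))
E
```

```text
0 60 [257.7 193. ]
0 73 [257.6 189.8]
0 83 [257.5 187.3]
0 95 [257.3 184.2]
43 60 [263.  208.8]
43 73 [262.9 205.7]
43 83 [262.8 203.3]
43 95 [262.8 200.3]
-43 60 [252.7 177.9]
-43 73 [252.5 174.6]
-43 83 [252.3 172. ]
-43 95 [252.2 168.8]
[532.10184587  33.86451221  83.76148535] [-0.223  0.675  0.162  1.975 -0.211  0.5    0.848] [-0.000e+00 -4.989e+01  2.880e+00 -1.099e+01  0.000e+00 -3.000e-02
  0.000e+00]
```

```bash
python3 -m handwheel '[-1,0,-0.5,0,0,0,0, -1,0,-0.5,0,0,0,0, -1,0,0,0,0,0,0]'
python3 st.py 80
python3 - <<'E'
from h import *
p,d=arm.capture("scene");X=cloud("scene",d);np.save('pics/c4.npy',X)
m=(X[...,2]>90)&(X[...,2]<200)&(abs(X[...,0]-535)<50)&(abs(X[...,1]-38)<50)
Q=X[m]
print(len(Q))
for lo in range(90,180,6):
    s=Q[(Q[:,2]>=lo)&(Q[:,2]<lo+6)]
    if len(s): print(lo,len(s),s.mean(0).round(1),s.min(0).round(),s.max(0).round())
cv2.imwrite("pics/s4.png",cv2.resize(p[135:235,205:325,::-1],None,fx=6,fy=6,interpolation=cv2.INTER_CUBIC))
E
```

```text
clock: 5.8
position: [531.5, 33.8, 124.2]
tool_rot: [0.657, 0.264, -0.26, -0.656]
ft_force: [0.1, 0.5, 0.9]
gripper_width: -0.1
t 5.8 p [531.5  33.8 124.2] yaw 43.51 ydir [ 0.006  0.    -1.   ] to go tool [-1.2 44.2  0.8] [-0.03   1.105  0.02 ] f [0.12 0.54 0.93] tq [-0.008 -0.016 -0.016] w -0.1 q7 0.83
114
126 1 [538.9  33.1 130.4] [539.  33. 130.] [539.  33. 130.]
132 6 [537.1  36.7 135.8] [529.  25. 133.] [541.  47. 137.]
138 14 [540.   37.6 141.1] [534.  25. 138.] [544.  47. 144.]
144 12 [540.2  39.9 146.5] [536.  26. 144.] [545.  49. 150.]
150 6 [541.4  30.9 151.8] [538.  26. 150.] [544.  39. 155.]
156 4 [539.2  27.9 159.4] [533.  22. 159.] [543.  32. 161.]
162 2 [537.1  25.2 163.8] [533.  22. 162.] [541.  29. 165.]
174 8 [547.7  35.5 177.4] [544.  31. 175.] [559.  46. 180.]
```

View pics/s4.png

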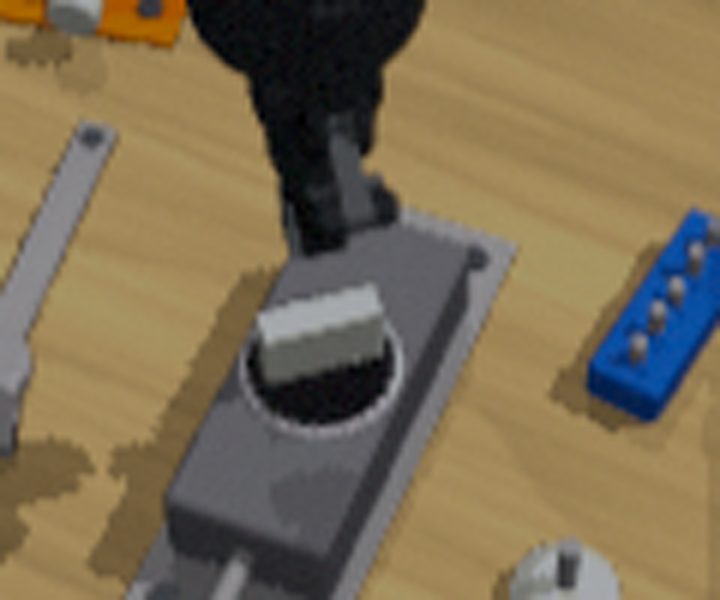

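```bash
python3 - <<'E'
from h import *
X=np.load('pics/c4.npy')
m=(X[...,2]>100)&(X[...,2]<200)&(abs(X[...,0]-535)<70)&(abs(X[...,1]-38)<70)
vs,us=np.nonzero(m)
u=(X[...,0]-531.5)*.725+(X[...,1]-33.8)*.69; w=-(X[...,0]-531.5)*.69+(X[...,1]-33.8)*.725
for v in range(160,182):
    print(v,' '.join(f"{c}:{u[v,c]:.0f},{w[v,c]:.0f},{X[v,c,2]:.0f}" for c in range(245,276,2) if m[v,c]))
E
```

```text
160 265:14,14,194
161 257:14,-2,197 259:14,2,195
162 251:15,-14,199 253:15,-10,197 255:14,-6,194 257:15,-2,194 259:6,4,180
163 251:14,-14,194 253:14,-10,192 255:14,-6,191 257:7,-0,180 259:10,3,182
164 251:-7,-10,162 253:15,-11,190 255:14,-6,188 257:13,-2,184 259:13,2,184
165 251:-7,-10,159 253:15,-11,188 255:14,-6,185 257:15,-3,184
166 253:13,-10,182 255:13,-6,180
167 253:12,-10,176 255:14,-7,178
168 253:13,-11,175 255:32,-11,199
169 253:6,-9,161 255:30,-10,193
170 253:7,-9,159 255:31,-11,192
171 253:6,-9,155 255:31,-11,188
172 253:5,-9,150 255:30,-11,184
173 253:8,-10,150 255:28,-11,178
174 253:6,-10,144 255:7,-6,144 257:45,-11,198 261:13,6,147 263:7,11,137
175 253:4,-9,138 255:8,-6,142 257:14,-3,149 259:11,2,143 261:13,5,144
176 255:9,-6,140 257:14,-3,145 259:13,1,142 261:11,6,137
177 255:5,-6,130 257:11,-3,137
178 
179 
180 
181
```

Vision shows the shut fingertips at z≈131 mm while the state says TCP z = 124, so the tips stand about 29 mm higher than the reading implies. Laterally they're centred. I'll open, go down in stages while watching the force, and look again.

```bash
python3 -m handwheel '[1,0,0,0,0,0,0, 1,0,0,0,0,0,-0.004, 1,0,0,0,0,0,0, 1,0,0,0,0,0,0, 1,-0.02,0.5,0.01,0,0,0, 1,0,0.5,0,0,0,0, 1,0,0.2,0,0,0,0, 1,0,0,0,0,0,0]'
python3 st.py 60
python3 - <<'E'
from h import *
p,d=arm.capture("scene");X=cloud("scene",d)
u=(X[...,0]-530.3)*.725+(X[...,1]-33.6)*.69; w=-(X[...,0]-530.3)*.69+(X[...,1]-33.6)*.725
for v in range(186,212):
    print(v,' '.join(f"{c}:{u[v,c]:.0f},{w[v,c]:.0f},{X[v,c,2]:.0f}" for c in range(251,280,2)))
cv2.imwrite("pics/s5.png",cv2.resize(p[135:235,205:325,::-1],None,fx=6,fy=6,interpolation=cv2.INTER_CUBIC))
E
```

```text
clock: 6.85
position: [529.4, 33.7, 72.2]
tool_rot: [-0.656, -0.265, 0.26, 0.657]
ft_force: [-0.2, 0.0, 0.6]
gripper_width: 85.7
t 6.85 p [529.4  33.7  72.2] yaw 43.51 ydir [ 0.006  0.004 -1.   ] to go tool [ 0.5 12.2 -0.7] [ 0.0125  0.305  -0.0175] f [-0.21  0.04  0.62] tq [-0.026  0.019 -0.049] w 85.7 q7 0.86
186 251:-7,-13,81 253:-6,-9,81 255:-2,-6,86 257:37,-10,143 259:44,-8,151 261:67,-9,185 263:65,-5,181 265:69,-2,184 267:68,2,181 269:68,7,179 271:68,11,178 273:-15,40,47 275:-14,44,47 277:-15,49,44 279:-16,54,40
187 251:-3,-14,84 253:-2,-10,83 255:-1,-6,83 257:1,-2,84 259:45,-8,150 261:65,-9,179 263:67,-5,179 265:63,-0,172 267:65,3,174 269:69,6,178 271:69,10,175 273:-14,40,44 275:-10,43,48 277:-11,48,45 279:-17,55,35
188 251:0,-15,84 253:0,-11,83 255:3,-7,84 257:3,-2,83 259:47,-9,149 261:69,-10,180 263:68,-6,178 265:67,-1,174 267:69,2,175 269:69,6,175 271:69,10,172 273:-11,39,45 275:-8,43,47 277:-10,48,44 279:-17,55,29
189 251:2,-16,83 253:4,-12,85 255:4,-7,83 257:4,-3,81 259:50,-9,149 261:68,-10,175 263:69,-6,176 265:538,-128,904 267:70,2,173 269:69,6,170 271:71,10,172 273:-10
[... 3747 characters left out ...]
,2,44 265:35,6,46 267:36,11,44 269:32,17,35 271:22,24,16 273:17,30,5 275:18,35,6 277:16,41,-1 279:18,45,1
209 251:30,-25,47 253:31,-20,46 255:31,-16,45 257:34,-12,48 259:34,-7,45 261:36,-3,47 263:37,1,46 265:40,5,49 267:38,10,44 269:32,16,31 271:22,24,12 273:18,30,3 275:20,34,4 277:20,39,2 279:19,45,-3
210 251:31,-25,45 253:33,-21,46 255:33,-16,44 257:35,-12,45 259:37,-8,46 261:38,-4,45 263:40,0,47 265:41,4,47 267:38,10,40 269:31,17,25 271:20,25,3 273:21,29,3 275:20,34,-2 277:22,39,0 279:22,43,-1
211 251:34,-26,46 253:36,-22,47 255:36,-17,45 257:38,-13,45 259:40,-9,47 261:40,-4,45 263:43,-1,48 265:42,4,44 267:40,9,38 269:32,16,22 271:23,24,4 273:25,28,5 275:23,34,-1 277:24,38,-1 279:24,43,-4
```

View pics/s5.png

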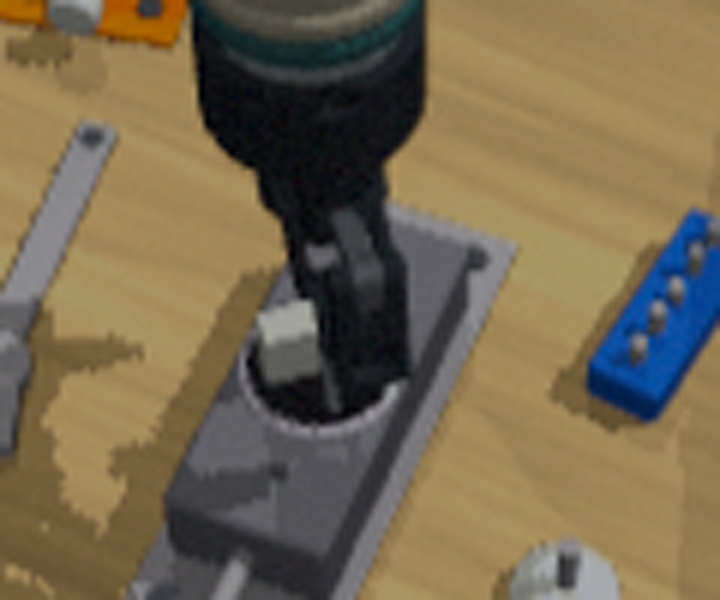

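The front finger's tip is near scene pixel (263,202), z≈97, still above the bar top. That confirms the offset of about 30 mm, so I'll go down another 21 mm and close.

```bash
python3 -m handwheel '[1,0.01,0.25,-0.01,0,0,-0.004, 1,0,0.25,0,0,0,0, 1,0,0.05,0,0,0,0, 1,0,0,0,0,0,0]'
python3 st.py 51
```

```text
clock: 7.4
position: [531.3, 33.8, 50.1]
tool_rot: [-0.656, -0.268, 0.256, 0.658]
ft_force: [0.4, -0.1, -0.8]
gripper_width: 85.2
t 7.4 p [531.3  33.8  50.1] yaw 43.51 ydir [ 0.013  0.009 -1.   ] to go tool [-0.9 -0.9  0.6] [-0.0225 -0.0225  0.015 ] f [ 0.36 -0.05 -0.84] tq [ 0.061 -0.011 -0.068] w 85.2 q7 0.87
```

```bash
python3 -m handwheel '[-1,0,0,0,0,0,0, -1,0,0,0,0,0,0, -1,0,0,0,0,0,0, -1,0,0,0,0,0,0, -1,0,0,0,0,0,0, -1,0,0,0,0,0,0, -1,0,0,0,0,0,0]' 40
python3 st.py 51
python3 - <<'E'
from h import *
p,d=arm.capture("scene")
cv2.imwrite("pics/s6.png",cv2.resize(p[135:235,205:325,::-1],None,fx=6,fy=6,interpolation=cv2.INTER_CUBIC))
E
```

```text
clock: 8.28
position: [530.7, 33.0, 50.8]
tool_rot: [-0.656, -0.267, 0.257, 0.658]
ft_force: [-0.4, -0.2, 0.2]
gripper_width: 13.5
t 8.275 p [530.7  33.   50.8] yaw 43.49 ydir [ 0.013  0.008 -1.   ] to go tool [ 0.1 -0.2  0.7] [ 0.0025 -0.005   0.0175] f [-0.38 -0.23  0.15] tq [-0.198  0.201 -0.02 ] w 13.5 q7 0.87
```

View pics/s6.png

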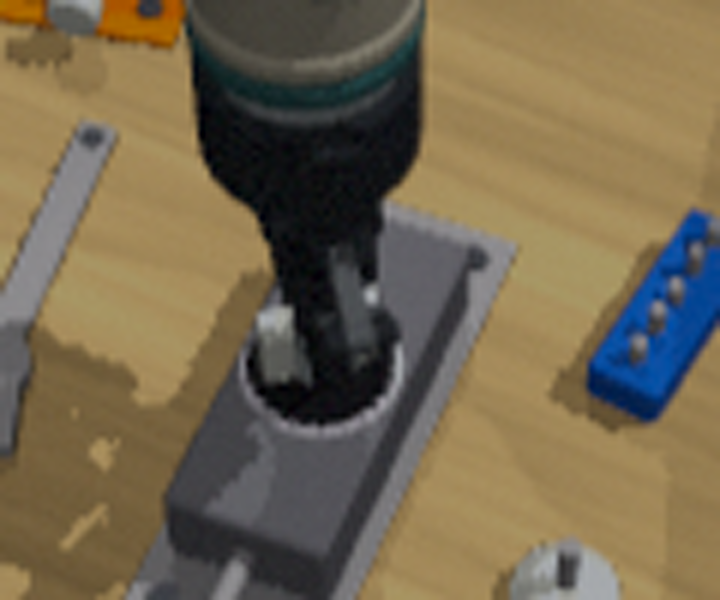

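Gripped: opening 13.5 mm, matching the 14 mm bar. Now turn clockwise (+y of the tool), recording the torque in small steps.

```bash
cat > tq.py <<'E'
from h import *
from scipy.spatial.transform import Rotation as Ro
s=arm.read_state();M=Ro.from_quat(s['tool_rot']).as_matrix()
print('t',s['clock'],'yaw',round(np.degrees(np.arctan2(M[1,0],M[0,0])),2),'tq',s['torque'].round(3),'f',s['ft_force'].round(1),'yd',M[:2,1].round(3),'p',s['position'].round(1),'w',round(s['gripper_width'],1),'q7',s['joint_pos'][6].round(2))
E
H="python3 -m handwheel"
python3 -m handwheel '[-1,0,0,0,0,0,0.005, -1,0,0,0,0,0,0.005]' >/dev/null; python3 tq.py
python3 -m handwheel '[-1,0,0,0,0,0,0]' >/dev/null; python3 tq.py
python3 -m handwheel '[-1,0,0,0,0,0.04,0]' >/dev/null; python3 tq.py
python3 -m handwheel '[-1,0,0,0,0,0.04,0]' >/dev/null; python3 tq.py
python3 -m handwheel '[-1,0,0,0,0,0,0]' >/dev/null; python3 tq.py
python3 -m handwheel '[-1,0,0,0,0,0,0]' >/dev/null; python3 tq.py
```

```text
t 8.575 yaw 43.47 tq [ 0.111 -0.07   0.001] f [-0.4 -0.4  0.4] yd [ 0.002 -0.003] p [531.   33.2  50.8] w 13.1 q7 0.86
t 8.7 yaw 43.48 tq [-0.034  0.006 -0.037] f [-0.4 -0.5  0.6] yd [ 0.001 -0.003] p [531.   33.2  50.8] w 13.6 q7 0.86
t 8.825 yaw 39.97 tq [ 0.015 -0.025  0.055] f [-0.8 -1.2  0.4] yd [ 0.001 -0.003] p [531.   33.2  50.8] w 13.3 q7 0.82
t 8.95 yaw 36.45 tq [ 0.007 -0.051  0.151] f [-1.2 -0.4  0.9] yd [ 0.002 -0.003] p [531.   33.2  50.9] w 12.9 q7 0.78
t 9.075 yaw 36.51 tq [-0.072 -0.028  0.124] f [-1.5 -1.   0.4] yd [ 0.001 -0.003] p [530.9  33.2  50.8] w 13.4 q7 0.78
t 9.2 yaw 36.58 tq [-0.036 -0.016  0.111] f [-2.  -1.4  1.3] yd [ 0.002 -0.003] p [531.   33.2  50.8] w 13.2 q7 0.78
```

```bash

python3 -m handwheel '[-1,0,0,0,0,0.04,0]' >/dev/null; python3 tq.py
python3 -m handwheel '[-1,0,0,0,0,0.04,0]' >/dev/null; python3 tq.py
python3 -m handwheel '[-1,0,0,0,0,0.04,0]' >/dev/null; python3 tq.py
python3 -m handwheel '[-1,0,0,0,0,0.04,0]' >/dev/null; python3 tq.py
python3 -m handwheel '[-1,0,0,0,0,0.04,0]' >/dev/null; python3 tq.py
python3 -m handwheel '[-1,0,0,0,0,0.04,0]' >/dev/null; python3 tq.py
python3 -m handwheel '[-1,0,0,0,0,0.03,0]' >/dev/null; python3 tq.py
python3 -m handwheel '[-1,0,0,0,0,0,0]' >/dev/null; python3 tq.py
```

```text
t 9.325 yaw 33.0 tq [-0.016  0.062  0.117] f [-0.3 -0.8  0.2] yd [ 0.002 -0.003] p [531.   33.2  50.9] w 13.4 q7 0.74
t 9.45 yaw 29.34 tq [-0.086 -0.038  0.09 ] f [-1.1  0.   1. ] yd [ 0.002 -0.003] p [531.   33.1  50.8] w 13.0 q7 0.7
t 9.575 yaw 25.68 tq [-0.025 -0.003  0.072] f [-1.2 -0.4  0.9] yd [ 0.002 -0.003] p [531.   33.1  50.8] w 13.4 q7 0.66
t 9.7 yaw 22.01 tq [-0.095 -0.009  0.039] f [-1.4 -0.4  0.9] yd [ 0.002 -0.003] p [531.1  33.1  50.8] w 13.4 q7 0.62
t 9.825 yaw 18.33 tq [-0.107 -0.073  0.05 ] f [-0.9 -1.2  1.7] yd [ 0.002 -0.003] p [531.   33.   50.9] w 13.2 q7 0.58
t 9.95 yaw 14.66 tq [-0.101 -0.03   0.026] f [-0.9 -1.5  1.4] yd [ 0.002 -0.003] p [531.1  33.   50.8] w 13.4 q7 0.54
t 10.075 yaw 11.88 tq [-0.104 -0.019  0.05 ] f [-1.3 -0.2  1. ] yd [ 0.002 -0.003] p [531.1  33.   50.8] w 13.3 q7 0.51
t 10.2 yaw 11.83 tq [-0.148 -0.055 -0.048] f [-0.6 -0.4  1.1] yd [ 0.002 -0.003] p [531.1  33.   50.8] w 13.3 q7 0.51
```

```bash

python3 -m handwheel '[-1,0,0,0,0,0.04,0]' >/dev/null; python3 tq.py
python3 -m handwheel '[-1,0,0,0,0,0.04,0]' >/dev/null; python3 tq.py
python3 -m handwheel '[-1,0,0,0,0,0.04,0]' >/dev/null; python3 tq.py
python3 -m handwheel '[-1,0,0,0,0,0.04,0]' >/dev/null; python3 tq.py
python3 -m handwheel '[-1,0,0,0,0,0.04,0]' >/dev/null; python3 tq.py
python3 -m handwheel '[-1,0,0,0,0,0.04,0]' >/dev/null; python3 tq.py
python3 -m handwheel '[-1,0,0,0,0,0.04,0]' >/dev/null; python3 tq.py
python3 -m handwheel '[-1,0,0,0,0,0.03,0]' >/dev/null; python3 tq.py
python3 -m handwheel '[-1,0,0,0,0,0,0]' >/dev/null; python3 tq.py
python3 -m handwheel '[-1,0,0,0,0,0,0]' >/dev/null; python3 tq.py
```

```text
t 10.325 yaw 8.33 tq [-0.131 -0.015  0.138] f [-1.  -0.6  0.3] yd [ 0.002 -0.003] p [531.1  33.   50.8] w 13.0 q7 0.47
t 10.45 yaw 4.81 tq [-0.229 -0.045  0.143] f [-1.7 -0.8  0.9] yd [ 0.002 -0.003] p [531.1  33.   50.9] w 13.6 q7 0.43
t 10.575 yaw 1.29 tq [-0.219 -0.015  0.08 ] f [-0.7 -1.   1. ] yd [ 0.002 -0.003] p [531.1  32.9  50.9] w 13.0 q7 0.39
t 10.7 yaw -2.23 tq [-0.193 -0.001  0.075] f [-0.5 -0.8  0.9] yd [ 0.002 -0.003] p [531.   32.9  50.8] w 13.2 q7 0.35
t 10.825 yaw -5.76 tq [-0.211 -0.002  0.017] f [-0.6 -0.6  0.4] yd [ 0.002 -0.003] p [531.1  32.8  50.8] w 13.1 q7 0.31
t 10.95 yaw -9.3 tq [-0.169 -0.007  0.079] f [-1.3 -1.2  0.6] yd [ 0.002 -0.003] p [531.1  32.8  50.8] w 13.1 q7 0.27
t 11.075 yaw -12.83 tq [-0.256  0.039 -0.009] f [-1.5 -0.5  0.7] yd [ 0.002 -0.003] p [531.1  32.8  50.8] w 13.3 q7 0.23
t 11.2 yaw -15.51 tq [-0.276  0.009  0.009] f [-0.7 -0.3  1.5] yd [ 0.002 -0.003] p [531.1  32.7  50.9] w 13.4 q7 0.19
t 11.325 yaw -15.5 tq [-0.235  0.023 -0.024] f [-1. -0.  2.] yd [ 0.002 -0.003] p [531.   32.8  50.8] w 13.6 q7 0.19
t 11.45 yaw -15.47 tq [-0.228  0.015  0.056] f [-1.9 -0.8  1.3] yd [ 0.002 -0.003] p [531.1  32.8  50.9] w 13.0 q7 0.19
```

```bash

python3 -m handwheel '[-1,0,0,0,0,0.03,0]' >/dev/null; python3 tq.py
python3 -m handwheel '[-1,0,0,0,0,0.02,0]' >/dev/null; python3 tq.py
python3 -m handwheel '[-1,0,0,0,0,0.02,0]' >/dev/null; python3 tq.py
python3 -m handwheel '[-1,0,0,0,0,0,0]' >/dev/null; python3 tq.py
python3 -m handwheel '[-1,0,0,0,0,0,0]' >/dev/null; python3 tq.py
```

```text
t 11.575 yaw -18.17 tq [-0.17   0.106  0.033] f [-1.2 -1.   0.9] yd [ 0.002 -0.003] p [531.1  32.7  50.8] w 13.1 q7 0.16
t 11.7 yaw -20.01 tq [-0.216  0.016  0.07 ] f [-1.5 -0.4  1.1] yd [ 0.002 -0.003] p [531.1  32.7  50.8] w 13.5 q7 0.14
t 11.825 yaw -21.83 tq [-0.246  0.069  0.104] f [-1.2 -0.6  0.7] yd [ 0.002 -0.003] p [531.   32.7  50.8] w 13.3 q7 0.12
t 11.95 yaw -21.84 tq [-0.27   0.067  0.121] f [-1.  -0.4  1.2] yd [ 0.002 -0.003] p [531.   32.8  50.9] w 13.3 q7 0.12
t 12.075 yaw -21.83 tq [-0.264  0.045  0.05 ] f [-0.4 -0.9  1.7] yd [ 0.002 -0.003] p [531.   32.8  50.8] w 13.3 q7 0.12
```

```bash

python3 -m handwheel '[-1,0,0,0,0,0.02,0]' >/dev/null; python3 tq.py
python3 -m handwheel '[-1,0,0,0,0,0,0]' >/dev/null; python3 tq.py
python3 -m handwheel '[-1,0,0,0,0,0,0]' >/dev/null; python3 tq.py
python3 -m handwheel '[-1,0,0,0,0,0.01,0]' >/dev/null; python3 tq.py
python3 -m handwheel '[-1,0,0,0,0,0,0]' >/dev/null; python3 tq.py
python3 -m handwheel '[-1,0,0,0,0,0,0]' >/dev/null; python3 tq.py
```

```text
t 12.2 yaw -23.63 tq [-0.26   0.048  0.119] f [-1.4 -0.3  1.5] yd [ 0.002 -0.003] p [531.   32.7  50.8] w 13.2 q7 0.1
t 12.325 yaw -23.66 tq [-0.269  0.083  0.099] f [-1.1 -0.2  1.3] yd [ 0.002 -0.003] p [531.   32.7  50.9] w 13.4 q7 0.1
t 12.45 yaw -23.65 tq [-0.251  0.096  0.103] f [-1.3 -2.   0.3] yd [ 0.002 -0.003] p [531.   32.7  50.8] w 13.3 q7 0.1
t 12.575 yaw -24.56 tq [-0.292  0.081  0.056] f [-0.7 -1.3  1.7] yd [ 0.002 -0.003] p [531.   32.7  50.9] w 13.5 q7 0.09
t 12.7 yaw -24.56 tq [-0.325  0.084  0.132] f [-1.2 -1.   0.8] yd [ 0.002 -0.003] p [531.   32.7  50.8] w 13.2 q7 0.09
t 12.825 yaw -24.56 tq [-0.303  0.049  0.139] f [-1.  -0.2  0.9] yd [ 0.002 -0.003] p [531.   32.7  50.8] w 13.3 q7 0.09
```

```bash

python3 -m handwheel '[-1,0,0,0,0,0.02,0]' >/dev/null; python3 tq.py
python3 -m handwheel '[-1,0,0,0,0,0,0]' >/dev/null; python3 tq.py
python3 -m handwheel '[-1,0,0,0,0,0.02,0]' >/dev/null; python3 tq.py
python3 -m handwheel '[-1,0,0,0,0,0,0]' >/dev/null; python3 tq.py
python3 -m handwheel '[-1,0,0,0,0,0,0]' >/dev/null; python3 tq.py
```

```text
t 12.95 yaw -26.37 tq [-0.307  0.161  0.089] f [-2.  -0.5  1.8] yd [ 0.002 -0.003] p [531.   32.7  50.8] w 13.5 q7 0.06
t 13.075 yaw -26.41 tq [-0.232  0.052  0.114] f [-0.4 -1.   1.1] yd [ 0.002 -0.003] p [531.   32.7  50.9] w 13.3 q7 0.06
t 13.2 yaw -28.22 tq [-0.267  0.108  0.108] f [-1.  -0.2  1.2] yd [ 0.002 -0.003] p [531.   32.7  50.8] w 13.1 q7 0.04
t 13.325 yaw -28.27 tq [-0.243  0.096  0.129] f [-1.2 -0.5  2.3] yd [ 0.002 -0.003] p [531.   32.7  50.9] w 13.5 q7 0.04
t 13.45 yaw -28.27 tq [-0.315  0.103  0.058] f [-0.9 -0.3  0.5] yd [ 0.002 -0.003] p [531.   32.7  50.8] w 13.2 q7 0.04
```

That's not the stop: the torque is flat at about 0.1 and not rising. On to the next click, at about -46.5°.

```bash

python3 -m handwheel '[-1,0,0,0,0,0.04,0]' >/dev/null; python3 tq.py
python3 -m handwheel '[-1,0,0,0,0,0.04,0]' >/dev/null; python3 tq.py
python3 -m handwheel '[-1,0,0,0,0,0.04,0]' >/dev/null; python3 tq.py
python3 -m handwheel '[-1,0,0,0,0,0.04,0]' >/dev/null; python3 tq.py
python3 -m handwheel '[-1,0,0,0,0,0.04,0]' >/dev/null; python3 tq.py
python3 -m handwheel '[-1,0,0,0,0,0,0]' >/dev/null; python3 tq.py
python3 -m handwheel '[-1,0,0,0,0,0,0]' >/dev/null; python3 tq.py
python3 st.py 51
```

```text
t 13.575 yaw -31.79 tq [-0.279  0.119  0.068] f [-1.5  0.   1.2] yd [ 0.002 -0.003] p [531.   32.7  50.8] w 13.5 q7 -0.0
t 13.7 yaw -35.35 tq [-0.375  0.096  0.092] f [-0.7 -0.4  1.1] yd [ 0.002 -0.003] p [531.   32.6  50.8] w 13.5 q7 -0.04
t 13.825 yaw -38.91 tq [-0.265  0.147  0.068] f [-0.5  0.   0.5] yd [ 0.002 -0.003] p [531.   32.6  50.8] w 13.4 q7 -0.09
t 13.95 yaw -42.47 tq [-0.282  0.095  0.034] f [-0.6 -1.1  1.2] yd [ 0.002 -0.003] p [531.   32.6  50.9] w 13.3 q7 -0.13
t 14.075 yaw -46.04 tq [-0.327  0.202  0.058] f [-0.9 -0.3  2.9] yd [ 0.002 -0.003] p [531.   32.6  50.8] w 13.1 q7 -0.18
t 14.2 yaw -46.02 tq [-0.302  0.116 -0.033] f [-0.  -0.7  1.9] yd [ 0.002 -0.003] p [531.   32.5  50.8] w 13.1 q7 -0.18
t 14.325 yaw -45.97 tq [-0.333  0.096 -0.037] f [-0.1  0.6  1.3] yd [ 0.002 -0.003] p [531.   32.5  50.8] w 13.0 q7 -0.18
t 14.325 p [531.   32.5  50.8] yaw -45.97 ydir [ 0.002 -0.003 -1.   ] to go tool [-1.2 -0.2  0.3] [-0.03   -0.005   0.0075] f [-0.12  0.65  1.3 ] tq [-0.333  0.096 -0.037] w 13.0 q7 -0.18
```

```bash

python3 -m handwheel '[-1,0,0,0,0,0.03,0]' >/dev/null; python3 tq.py
python3 -m handwheel '[-1,0,0,0,0,0.02,0]' >/dev/null; python3 tq.py
python3 -m handwheel '[-1,0,0,0,0,0.02,0]' >/dev/null; python3 tq.py
python3 -m handwheel '[-1,0,0,0,0,0,0]' >/dev/null; python3 tq.py
python3 -m handwheel '[-1,0,0,0,0,0,0]' >/dev/null; python3 tq.py
```

```text
t 14.45 yaw -48.66 tq [-0.383  0.19   0.02 ] f [-1.2 -0.8  2.1] yd [ 0.002 -0.003] p [531.   32.5  50.8] w 13.4 q7 -0.21
t 14.575 yaw -50.5 tq [-0.267  0.163  0.097] f [-1.  -0.9  0.4] yd [ 0.002 -0.003] p [530.9  32.5  50.8] w 13.0 q7 -0.23
t 14.7 yaw -52.32 tq [-0.339  0.19   0.11 ] f [-1.2 -0.6  1.9] yd [ 0.002 -0.003] p [530.9  32.5  50.9] w 13.0 q7 -0.26
t 14.825 yaw -52.33 tq [-0.321  0.178  0.087] f [ 0.1 -0.3  1.7] yd [ 0.002 -0.003] p [530.9  32.5  50.9] w 13.2 q7 -0.26
t 14.95 yaw -52.32 tq [-0.36   0.189  0.068] f [-1.2 -0.4  1.9] yd [ 0.002 -0.003] p [530.9  32.5  50.8] w 13.6 q7 -0.26
```

```bash

python3 -m handwheel '[-1,0,0,0,0,0.02,0]' >/dev/null; python3 tq.py
python3 -m handwheel '[-1,0,0,0,0,0,0]' >/dev/null; python3 tq.py
python3 -m handwheel '[-1,0,0,0,0,0.01,0]' >/dev/null; python3 tq.py
python3 -m handwheel '[-1,0,0,0,0,0,0]' >/dev/null; python3 tq.py
python3 -m handwheel '[-1,0,0,0,0,0,0]' >/dev/null; python3 tq.py
```

```text
t 15.075 yaw -54.11 tq [-0.394  0.22   0.126] f [-1.6 -0.3  1.7] yd [ 0.002 -0.003] p [530.9  32.5  50.8] w 13.2 q7 -0.28
t 15.2 yaw -54.13 tq [-0.289  0.193  0.112] f [-0.4 -1.   1.9] yd [ 0.002 -0.003] p [530.8  32.5  50.8] w 13.5 q7 -0.28
t 15.325 yaw -55.02 tq [-0.417  0.224  0.177] f [-1.3 -1.3  2.1] yd [ 0.002 -0.003] p [530.9  32.5  50.8] w 13.1 q7 -0.29
t 15.45 yaw -55.03 tq [-0.333  0.194  0.168] f [-1.1 -1.   2.4] yd [ 0.002 -0.003] p [530.9  32.5  50.8] w 13.2 q7 -0.29
t 15.575 yaw -55.02 tq [-0.342  0.239  0.217] f [-0.9 -1.1  3. ] yd [ 0.002 -0.003] p [530.9  32.5  50.8] w 13.2 q7 -0.29
```

```bash

python3 -m handwheel '[-1,0,0,0,0,0.01,0]' >/dev/null; python3 tq.py
python3 -m handwheel '[-1,0,0,0,0,0,0]' >/dev/null; python3 tq.py
python3 -m handwheel '[-1,0,0,0,0,0,0]' >/dev/null; python3 tq.py
python3 -m handwheel '[-1,0,0,0,0,0,0]' >/dev/null; python3 tq.py
```

```text
t 15.7 yaw -55.91 tq [-0.384  0.205  0.234] f [-1.  -0.7  1.9] yd [ 0.002 -0.003] p [530.9  32.5  50.8] w 13.3 q7 -0.3
t 15.825 yaw -55.92 tq [-0.38   0.212  0.236] f [-0.8 -1.2  2.3] yd [ 0.002 -0.003] p [530.9  32.5  50.8] w 13.2 q7 -0.3
t 15.95 yaw -55.92 tq [-0.327  0.243  0.264] f [-1.5 -1.1  2.2] yd [ 0.002 -0.003] p [530.9  32.5  50.8] w 13.3 q7 -0.3
t 16.075 yaw -55.91 tq [-0.383  0.179  0.219] f [ 0.3 -0.6  1.8] yd [ 0.002 -0.003] p [530.9  32.5  50.8] w 13.2 q7 -0.3
```

```bash

python3 -m handwheel '[-1,0,0,0,0,0.01,0]' >/dev/null; python3 tq.py
python3 -m handwheel '[-1,0,0,0,0,0,0]' >/dev/null; python3 tq.py
python3 -m handwheel '[-1,0,0,0,0,0,0]' >/dev/null; python3 tq.py
python3 -m handwheel '[-1,0,0,0,0,0,0]' >/dev/null; python3 tq.py
```

```text
t 16.2 yaw -56.81 tq [-0.418  0.235  0.267] f [-1.3 -0.7  0.7] yd [ 0.002 -0.003] p [530.8  32.5  50.8] w 13.3 q7 -0.31
t 16.325 yaw -56.83 tq [-0.404  0.197  0.305] f [-0.7 -0.6  1.8] yd [ 0.002 -0.003] p [530.9  32.5  50.9] w 13.6 q7 -0.31
t 16.45 yaw -56.82 tq [-0.363  0.197  0.248] f [-0.3 -1.2  1.4] yd [ 0.002 -0.003] p [530.8  32.5  50.8] w 13.3 q7 -0.31
t 16.575 yaw -56.81 tq [-0.383  0.178  0.207] f [-0.9 -0.1  1.6] yd [ 0.002 -0.003] p [530.9  32.5  50.8] w 13.5 q7 -0.31
```

The stop is confirmed: the torque rises steadily from 0.11 to 0.19, 0.24 and 0.26 N m, about 10° past the click at -46.5°. So the knob began 3 clicks away, and click 4 should be at yaw ≈ +73.5°. Turning back 130°.

```bash

python3 -m handwheel '[-1,0,0,0,0,-0.04,0, -1,0,0,0,0,-0.04,0, -1,0,0,0,0,-0.04,0]' >/dev/null; python3 tq.py
python3 -m handwheel '[-1,0,0,0,0,-0.04,0, -1,0,0,0,0,-0.04,0, -1,0,0,0,0,-0.04,0]' >/dev/null; python3 tq.py
python3 -m handwheel '[-1,0,0,0,0,-0.04,0, -1,0,0,0,0,-0.04,0, -1,0,0,0,0,-0.04,0]' >/dev/null; python3 tq.py
python3 -m handwheel '[-1,0,0,0,0,-0.04,0, -1,0,0,0,0,-0.04,0]' >/dev/null; python3 tq.py
python3 -m handwheel '[-1,0,0,0,0,-0.04,0, -1,0,0,0,0,-0.04,0, -1,0,0,0,0,-0.04,0]' >/dev/null; python3 tq.py
python3 -m handwheel '[-1,0,0,0,0,-0.04,0, -1,0,0,0,0,-0.04,0, -1,0,0,0,0,-0.04,0]' >/dev/null; python3 tq.py
python3 -m handwheel '[-1,0,0,0,0,-0.04,0, -1,0,0,0,0,-0.04,0, -1,0,0,0,0,-0.04,0]' >/dev/null; python3 tq.py
```

```text
t 16.95 yaw -46.34 tq [-0.293  0.223 -0.062] f [-0.2 -0.3  1.4] yd [ 0.002 -0.003] p [531.   32.5  50.8] w 13.4 q7 -0.18
t 17.325 yaw -35.97 tq [-0.269  0.095 -0.078] f [-1.5 -0.1  0.9] yd [ 0.002 -0.002] p [531.   32.6  50.8] w 13.1 q7 -0.05
t 17.7 yaw -25.58 tq [-0.309  0.159 -0.071] f [-1.2 -0.1  1.7] yd [ 0.003 -0.001] p [531.   32.7  50.8] w 13.2 q7 0.08
t 17.95 yaw -18.63 tq [-0.299  0.07  -0.007] f [-1.5 -0.2  1.2] yd [ 0.003 -0.001] p [531.1  32.7  50.8] w 13.0 q7 0.16
t 18.325 yaw -8.29 tq [-0.245  0.095 -0.144] f [-0.6 -1.3  1.1] yd [0.003 0.   ] p [531.1  32.7  50.9] w 13.3 q7 0.29
t 18.7 yaw 2.07 tq [-0.291  0.101 -0.016] f [-0.4 -1.   0.1] yd [0.003 0.002] p [531.1  32.8  50.8] w 13.2 q7 0.41
t 19.075 yaw 12.47 tq [-0.219  0.015 -0.097] f [-0.6 -0.4  0.9] yd [0.003 0.003] p [531.   32.9  50.9] w 13.0 q7 0.53
```

```bash

python3 -m handwheel '[-1,0,0,0,0,-0.04,0, -1,0,0,0,0,-0.04,0, -1,0,0,0,0,-0.04,0]' >/dev/null; python3 tq.py
python3 -m handwheel '[-1,0,0,0,0,-0.04,0, -1,0,0,0,0,-0.04,0, -1,0,0,0,0,-0.04,0]' >/dev/null; python3 tq.py
python3 -m handwheel '[-1,0,0,0,0,-0.04,0, -1,0,0,0,0,-0.04,0, -1,0,0,0,0,-0.04,0]' >/dev/null; python3 tq.py
python3 -m handwheel '[-1,0,0,0,0,-0.04,0, -1,0,0,0,0,-0.04,0]' >/dev/null; python3 tq.py
python3 -m handwheel '[-1,0,0,0,0,-0.04,0, -1,0,0,0,0,-0.04,0]' >/dev/null; python3 tq.py
python3 -m handwheel '[-1,0,0,0,0,-0.04,0]' >/dev/null; python3 tq.py
python3 -m handwheel '[-1,0,0,0,0,-0.04,0]' >/dev/null; python3 tq.py
```

```text
t 19.45 yaw 22.78 tq [-0.175  0.02  -0.144] f [-1.4 -0.4  0.7] yd [0.003 0.004] p [531.1  32.9  50.9] w 13.4 q7 0.64
t 19.825 yaw 33.13 tq [-0.157 -0.013 -0.071] f [-0.8 -0.9  0.3] yd [0.003 0.005] p [531.   33.   50.8] w 13.5 q7 0.76
t 20.2 yaw 43.5 tq [-0.146 -0.033 -0.051] f [-0.9 -1.3  1.5] yd [0.002 0.006] p [530.9  33.   50.9] w 13.0 q7 0.87
t 20.45 yaw 50.36 tq [-0.168  0.021 -0.084] f [-1.2 -0.8  1.6] yd [0.002 0.007] p [530.9  33.   50.8] w 12.8 q7 0.95
t 20.7 yaw 57.24 tq [-0.107 -0.02  -0.086] f [ 0.1 -1.2  0.9] yd [0.002 0.007] p [530.8  33.1  50.8] w 12.9 q7 1.02
t 20.825 yaw 60.69 tq [-0.101  0.046 -0.029] f [-0.3 -0.2  0.2] yd [0.002 0.008] p [530.8  33.   50.8] w 13.1 q7 1.06
t 20.95 yaw 64.14 tq [-0.123 -0.021 -0.057] f [-0.2 -0.6  0.2] yd [0.001 0.008] p [530.8  33.1  50.9] w 13.0 q7 1.1
```

```bash

python3 -m handwheel '[-1,0,0,0,0,-0.04,0]' >/dev/null; python3 tq.py
python3 -m handwheel '[-1,0,0,0,0,-0.04,0]' >/dev/null; python3 tq.py
python3 -m handwheel '[-1,0,0,0,0,-0.03,0]' >/dev/null; python3 tq.py
python3 -m handwheel '[-1,0,0,0,0,0,0]' >/dev/null; python3 tq.py
python3 -m handwheel '[-1,0,0,0,0,0,0]' >/dev/null; python3 tq.py
python3 -m handwheel '[-1,0,0,0,0,0,0]' >/dev/null; python3 tq.py
```

```text
t 21.075 yaw 67.6 tq [-0.096  0.021 -0.035] f [-1.4 -1.2  0.7] yd [0.001 0.008] p [530.7  33.1  50.9] w 13.2 q7 1.14
t 21.2 yaw 71.05 tq [-0.125  0.007  0.013] f [-0.8 -1.   0.3] yd [0.001 0.009] p [530.7  33.1  50.9] w 12.8 q7 1.18
t 21.325 yaw 73.65 tq [-0.104  0.006 -0.063] f [-0.3 -0.7 -0.2] yd [0.001 0.009] p [530.8  33.1  50.8] w 12.9 q7 1.21
t 21.45 yaw 73.59 tq [-0.046  0.026 -0.004] f [-0.3 -1.1  0.9] yd [0.001 0.009] p [530.7  33.   50.8] w 12.9 q7 1.21
t 21.575 yaw 73.54 tq [-0.1    0.038 -0.069] f [ 0.1 -0.6  0.7] yd [0.001 0.009] p [530.7  33.   50.9] w 13.3 q7 1.2
t 21.7 yaw 73.5 tq [-0.109  0.008 -0.109] f [-0.5 -0.8  0.1] yd [0.001 0.009] p [530.7  33.1  50.8] w 13.3 q7 1.2
```

Now at 73.5° with near-zero torque. Releasing and lifting straight up.

```bash

python3 -m handwheel '[1,0,0,0,0,0,0, 1,0,0,0,0,0,0, 1,0,0,0,0,0,0, 1,0,0,0,0,0,0, 1,0,0,0,0,0,0]' >/dev/null; python3 tq.py
python3 -m handwheel '[1,0,-0.4,0,0,0,0, 1,0,-0.6,0,0,0,0, 1,0,-0.8,0,0,0,0, 1,0,-0.8,0,0,0,0, 1,0,-0.8,0,0,0,0, 1,0,-0.5,0,0,0,0]' >/dev/null; python3 tq.py
```

```text
t 22.325 yaw 73.54 tq [-0.017 -0.039 -0.024] f [ 0.7 -0.1  0.1] yd [0.001 0.01 ] p [531.1  33.7  50.8] w 85.3 q7 1.2
t 23.075 yaw 73.52 tq [-0.03   0.001 -0.062] f [-0.1 -0.1 -0.3] yd [0.002 0.01 ] p [530.2  31.9 215.6] w 85.5 q7 1.2
```

```bash

python3 -m handwheel '[1,0.6,0,0,0,0,0, 1,0.8,0,0.3,0,0,0, 1,0.8,0,0.3,0,0,0, 1,0.8,0,0.3,0,0,0, 1,0.8,0,0.3,0,0,0, 1,0.5,0,0.3,0,0,0, 1,0,0,0,0,0,0]' >/dev/null; python3 tq.py
python3 - <<'E'
from h import *
out=[]
for n,(u0,v0) in (("scene",(258,195)),("top",(260,192))):
    p,d=arm.capture(n);X=cloud(n,d)
    m=(p.min(2)>130)&(X[...,2]>76)
    mm=np.zeros_like(m);mm[v0-18:v0+18,u0-18:u0+18]=1
    m&=mm;vs,us=np.nonzero(m)
    Q=np.array([ray(n,a,b,83) for a,b in zip(us,vs)])[:,:2];c=Q.mean(0);w,V=np.linalg.eigh(np.cov((Q-c).T))
    print(n,len(Q),c.round(1),'yaw',np.degrees(np.arctan2(V[1,1],V[0,1]))%180,np.sqrt(w*12).round(1))
    o=np.load(f"pics/{n}0rgb.npy")
    out.append(cv2.resize(p[v0-55:v0+55,u0-70:u0+70,::-1],(400,314),interpolation=cv2.INTER_CUBIC))
    # bystander shift: compare colour diffs
    hsv=lambda q:cv2.cvtColor(q,cv2.COLOR_RGB2HSV)
    for lab,q in (('old',o),('new',p)):
        h=hsv(q);b=(h[...,0]>100)&(h[...,0]<130)&(h[...,1]>150);_,L,S,C=cv2.connectedComponentsWithStats(b.astype('uint8'))
        print(lab,'blue',[(C[k].round(1),S[k,4]) for k in range(1,len(S)) if S[k,4]>60])
cv2.imwrite("pics/fin.png",np.hstack(out))
E
```

```text
t 23.95 yaw 73.34 tq [-0.026 -0.041 -0.034] f [ 0.8 -0.8 -0.1] yd [0.015 0.013] p [523.3 218.1 228.5] w 85.7 q7 0.86
scene 113 [530.8  34.4] yaw 162.06514567701205 [14.6 45.1]
old blue [(array([316.3, 187.9]), np.int32(401)), (array([284.3, 321.5]), np.int32(3188))]
new blue [(array([316.2, 187.9]), np.int32(404)), (array([284.3, 321.6]), np.int32(3183))]
top 95 [530.4  33.9] yaw 164.92617213003464 [21.4 46.1]
old blue [(array([200.2, 121.6]), np.int32(1545)), (array([219.7, 231.4]), np.int32(293))]
new blue [(array([200.2, 121.7]), np.int32(1542)), (array([219.9, 231.3]), np.int32(291))]
```

View pics/fin.png

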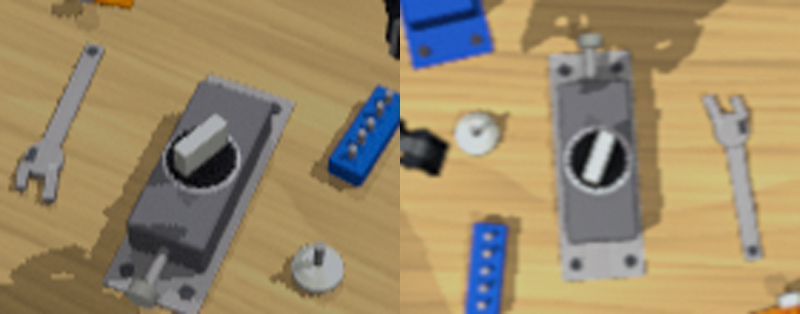

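The bar (top-crop pixel ~(598,157)) now stands at about 162–165°, against an expected 163.5°. That is one click counter-clockwise of the start, which makes 4 clicks from the stop. The spanner, foot and bit holder haven't moved.

```bash
python3 -c "
from workcell import arm
print(arm.hand_in())"
```

```text
the job is handed in; nothing more can be done
None
```

I turned the grey unit's knob clockwise three clicks to its stop, turned it back four clicks, let go and handed the job in. The last logged clock was about 24 s of the 67 s allowed.

- **Stop:** the torque rose steadily to about 0.26 N m (highest single reading 0.31), about 10° past the click at -46.5° tool yaw. The click before it had stayed flat at about 0.11 N m at the same distance, so it was not the stop.
- **Final position:** I released at 73.5° tool yaw. Afterwards the bar measured 162° in the scene camera and 165° in the top camera, against 163.5° expected for click 4.
- **Bystanders:** the bit holder measured within 0.2 pixel of where it was. I checked the spanner and the foot only by eye in the pictures, and they look unmoved.

Three things did not agree or went wrong along the way:

- **Tip height:** the fingertips stood about 30 mm higher than the reported tool position implied. My first grasp therefore closed on nothing, above the bar. I re-measured them from the camera depth and gripped 33 mm lower.
- **Tilt correction:** one small tilt correction had the wrong sign. I reversed it before turning the knob.
- **Torque at release:** just before letting go, the torque still read a noisy -0.06 N m or so instead of a clear zero. The final bar angle shows the knob settled in the right click.

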